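# Find the full tin by its weight and hold it up

## Robot

A 6-joint arm with a two-finger parallel gripper is mounted at the origin on the work surface. World frame = base frame: x ahead of the robot, y to its left, z up, the work surface at z = 0. Lengths are in m, angles in rad, forces in N, time in s.
With the tool pointing down it reaches from about 0.375 to 0.9 m from the base axis. Payload 3.1 kg.
Tool frame: the origin (TCP) lies midway between the tips of the shut fingers; the grasp point (between the pads) lies 19 mm behind it (manip.grasp_offset is the distance from the TCP to the grasp point, in m); z points along the fingers, y is the line along which they close (so a half turn about z gives the same grasp; the last joint's range is limited). The gripper opens to 85 mm and grips with 20 to 120 N. Pads are 22 mm wide; open, the fingers measure 114 mm over their backs; the gripper's body (76 mm by 85 mm) begins 54 mm behind the grasp point. The pads swing forward as they close: fully open they stand 13 mm farther back than shut.
Start: joints at [-0.178, 0.527, 1.433, -0, 1.181, -0.178], TCP at [0.625, 0, 0.231] pointing down, gripper open.
Joint ranges: [-3.08, 3.08], [-0.75, 2.2], [0.22, 2.44], [-1.43, 4.57], [0, 2.65], [-2.85, 2.85]. Speed limits (rad/s): [2.79, 2.79, 3.14, 3.14, 3.14, 3.14].

## Interface

Orientations are given as a unit quaternion [x, y, z, w].
In Python, from station import sensors, cams, order, manip gives the robot as it stands.
- The arm moves only by the tool move_arm, never from a script. Its argument "targets" is a list of rows, each an object of numbers: "dx", "dy", "dz": the shift along the world's x, y, z normalised to -1 to 1, where 1 is 25 mm; "rx", "ry", "rz": the turn, a rotation vector about the world's x, y, z normalised to -1 to 1, where 1 is 30 degrees. A call has exactly 10 rows; each row shifts and turns the commanded pose from where the row before left it; what a row does not reach is not made up. A row lasts 1/8 s, in which the tool goes at most 62.5 mm and 10.7 degrees, less where a joint would pass 70% of its speed; a pose out of reach is approached as far as the arm can. A call with a number of a shift or a turn outside -1 to 1 is refused whole. A call with a gripper value outside its range is refused whole. "claw" is the opening in per cent of the stroke, from 0 (shut) to 100 (fully open), set as the call begins (left out, the last holds). The fingers move at their own pace and stop on an object; "newtons" is the grip in N (left out, the last holds). Time passes only in rows, so rows that do not move let the fingers close, or fill a call up. It gives the time, the measured TCP pose, the force, the opening and the grip force at its end, in the units of the state.
- sensors.sense(): the state, without advancing time (a new reading comes with each control period).
- cams.snapshot(name): name is "scene" or "side" or "wrist"; returns the picture (384x512x3 uint8, red, green, blue); there is no depth.
- cams.camera_model(name): a dict with "fx", "fy", "cx", "cy" (pixels), "extrinsics" (4x4, takes a point from world to camera coordinates). Camera axes: x right, y down, z forward; pixel columns grow to the right and rows downward; lengths in m; the calibration is good to about 2 mm. A picture is of the moment at which its call begins: read the wrist's pose just before it. camera_model takes no time and is no camera call; for the wrist camera it gives the pose at the moment of the call.
- order.sign_off(): hands the job in; it is judged then, once.
The state is a dict: "t": time; "q": joint angles; "qd": joint speeds; "tau": joint torques, N m; "tcp_pos": TCP position; "tool_rot": TCP orientation; "force": force on the tool from outside, world axes, zero at the start; "ft_torque": the same for the moment, N m; "finger_gap": opening from 0.0 (shut) to 1.0 (fully open); "gripper_force": force on a finger pad.
Only numpy, scipy, OpenCV 4.12 (cv2) and the standard library are available. Lean on these libraries where they do the work, as an engineer would, in place of code of your own. Each camera call takes 0.05 s, during which the arm holds its last target. There are 200 camera calls.

## Task

Three identical closed tins of small parts stand on the board at the packing bench, and only one of them is full. Heft them one after another, from the robot's left to its right, lifting each clear of the board and setting any that you do not keep gently back upright where it stood; then hold up the heaviest, upright and still, its underside at least 15 cm above the bench, and finish while still holding it. Keep the tins upright, drop none, and leave everything else on the bench where it is.

Things in the scene. Friction and masses are not known exactly. Their poses are not given: they have to be found in the camera images.
- tin_a: one of three identical-looking closed round steel tins, 58 mm in diameter, 76 mm tall, straight-sided, flat lid; origin at the centre of its underside, z up the tin. They start upright, each near the centre of one of the board's three places, in a random order. One is full and weighs 0.70 to 0.90 kg; the other two are partly used and weigh 0.25 to 0.50 kg each; looks and names do not tell which
- tin_b: one of three identical-looking closed round steel tins, 58 mm in diameter, 76 mm tall, straight-sided, flat lid; origin at the centre of its underside, z up the tin. They start upright, each near the centre of one of the board's three places, in a random order. One is full and weighs 0.70 to 0.90 kg; the other two are partly used and weigh 0.25 to 0.50 kg each; looks and names do not tell which
- tin_c: one of three identical-looking closed round steel tins, 58 mm in diameter, 76 mm tall, straight-sided, flat lid; origin at the centre of its underside, z up the tin. They start upright, each near the centre of one of the board's three places, in a random order. One is full and weighs 0.70 to 0.90 kg; the other two are partly used and weigh 0.25 to 0.50 kg each; looks and names do not tell which
- board: flat plywood board fixed to the bench, 110 mm (x) by 420 mm (y), 12 mm thick, carrying the three tins in a row along its y; origin at the centre of its underside, on the bench; its +y end is the left end as the robot faces the bench
- place_left (a point): centre of the left place (dark flat disc 80 mm across) on the board's top face, 12 mm above the bench, at +150 mm along the board's y; places keep the board's axes; left = the robot's left, +y
- place_middle (a point): centre of the middle place (dark flat disc 80 mm across) on the board's top face, 12 mm above the bench, at 0 along the board's y; places keep the board's axes; left = the robot's left, +y
- place_right (a point): centre of the right place (dark flat disc 80 mm across) on the board's top face, 12 mm above the bench, at -150 mm along the board's y; places keep the board's axes; left = the robot's left, +y
- seal_ring: green rubber ring, 38 mm across, 12 mm high, on the board between the left and middle places; origin at the centre of its underside, loose bystander, leave it where it is
- bush: small black rubber cylinder, 22 mm across and 22 mm high, on the board between the middle and right places; origin at the centre of its underside, loose bystander, leave it where it is
- tape: roll of brown tape lying flat, 96 mm across, 24 mm high, on the bench beyond the board; origin at the centre of its underside, loose bystander, leave it where it is
- carton: cardboard carton 90 x 130 x 60 mm on the bench beyond the board; origin at the centre of its underside, loose bystander, leave it where it is
- driver: screwdriver lying on the bench, about 180 mm long, beyond the left end of the board; origin underneath it, loose bystander, leave it where it is
- parts_bin: small open blue bin with brown parts, 100 x 150 x 60 mm, on the bench to the left; origin at the centre of its underside, loose bystander, leave it where it is
- label_block: block of paper labels, 70 x 50 x 20 mm, on the bench to the right; origin at the centre of its underside, loose bystander, leave it where it is

How it is judged:
On the way, in this order (a step that is already met when the one before it is completed fails the run):
1. the tin from the left place is held up off the board in the gripper (its place is empty) (((height (world z) of tin_a above 0.035 m and contact force between the fingers and tin_a above 0.5 N) or (height (world z) of tin_b above 0.035 m and contact force between the fingers and tin_b above 0.5 N) or (height (world z) of tin_c above 0.035 m and contact force between the fingers and tin_c above 0.5 N)) and distance between each of tin_a, tin_b, tin_c and place_left above 0.022 m), for 0.2 s.
2. the tin from the middle place is held up off the board in the gripper (its place is empty) (((height (world z) of tin_a above 0.035 m and contact force between the fingers and tin_a above 0.5 N) or (height (world z) of tin_b above 0.035 m and contact force between the fingers and tin_b above 0.5 N) or (height (world z) of tin_c above 0.035 m and contact force between the fingers and tin_c above 0.5 N)) and distance between each of tin_a, tin_b, tin_c and place_middle above 0.022 m), for 0.2 s.
3. the tin from the right place is held up off the board in the gripper (its place is empty) (((height (world z) of tin_a above 0.035 m and contact force between the fingers and tin_a above 0.5 N) or (height (world z) of tin_b above 0.035 m and contact force between the fingers and tin_b above 0.5 N) or (height (world z) of tin_c above 0.035 m and contact force between the fingers and tin_c above 0.5 N)) and distance between each of tin_a, tin_b, tin_c and place_right above 0.022 m), for 0.2 s.
At the end, for the whole second after the job is handed in: The heaviest tin is gripped, underside over 140 mm above the bench, tilted under 0.3 rad, still; the other two stand upright on the board, released, at rest, within 30 mm of their starts, each pressing on it with 1.5 to 6 N (the full tin weighs 7 N or more); no bystander moved over 30 mm (((height (world z) of tin_a above 0.14 m and angle between tin_a's own z axis and vertical below 0.3 rad and linear speed of tin_a below 0.05 m/s and contact force between the fingers and tin_a above 1 N and contact force between tin_b and board between 1.5 and 6 N and distance of each of tin_b, tin_c from where it was at the start of the episode below 0.03 m and angle between each of tin_b, tin_c's own z axis and vertical below 0.1 rad and linear speed of each of tin_b, tin_c below 0.03 m/s and contact force between the fingers and tin_b below 0.1 N and contact force between tin_c and board between 1.5 and 6 N and contact force between the fingers and tin_c below 0.1 N) or (height (world z) of tin_b above 0.14 m and angle between tin_b's own z axis and vertical below 0.3 rad and linear speed of tin_b below 0.05 m/s and contact force between the fingers and tin_b above 1 N and contact force between tin_a and board between 1.5 and 6 N and distance of each of tin_a, tin_c from where it was at the start of the episode below 0.03 m and angle between each of tin_a, tin_c's own z axis and vertical below 0.1 rad and linear speed of each of tin_a, tin_c below 0.03 m/s and contact force between the fingers and tin_a below 0.1 N and contact force between tin_c and board between 1.5 and 6 N and contact force between the fingers and tin_c below 0.1 N) or (height (world z) of tin_c above 0.14 m and angle between tin_c's own z axis and vertical below 0.3 rad and linear speed of tin_c below 0.05 m/s and contact force between the fingers and tin_c above 1 N and contact force between tin_a and board between 1.5 and 6 N and distance of each of tin_a, tin_b from where it was at the start of the episode below 0.03 m and angle between each of tin_a, tin_b's own z axis and vertical below 0.1 rad and linear speed of each of tin_a, tin_b below 0.03 m/s and contact force between the fingers and tin_a below 0.1 N and contact force between tin_b and board between 1.5 and 6 N and contact force between the fingers and tin_b below 0.1 N)) and distance of each of seal_ring, bush, tape, carton, driver, parts_bin, label_block from where it was at the start of the episode below 0.03 m); the arm keeps its last pose, push and grip.
It fails at once if a bystander is pushed more than 30 mm from where it was (distance of any of seal_ring, bush, tape, carton, driver, parts_bin, label_block from where it was at the start of the episode above 0.03 m).
It fails at once if a tin is tipped by more than about 35 degrees (angle between any of tin_a, tin_b, tin_c's own z axis and vertical above 0.6 rad).
It fails at once if a tin is dropped or thrown (moves faster than 0.5 m/s with no finger on it) ((linear speed of tin_a above 0.5 m/s and contact force between the fingers and tin_a below 0.05 N) or (linear speed of tin_b above 0.5 m/s and contact force between the fingers and tin_b below 0.05 N) or (linear speed of tin_c above 0.5 m/s and contact force between the fingers and tin_c below 0.05 N)).
It also fails if it takes over 72 s, if anything falls off the work surface, if the arm or the gripper's body presses on something with over 40 N, if the wrist force passes 120 N, or if a joint passes its speed limit or range.

## Working session

There is one attempt and no reset: what is moved stays moved. The work goes in short steps, Python scripts to look and compute and a tool call to move; the robot and the scene stay as the last step left them, time stands still between calls to the robot, and variables do not carry over. Pictures are saved under pics/ and viewed, at most 10 in all, crops included, and the job is handed in when it is done.

Besides the shell and the picture viewer there is one more tool, called as name(argument=value, ...) on one line, values as JSON. move_arm: Moves the arm, as the interface text tells. Scaled input: -1 to 1 covers 25 mm each way for a shift and 30 degrees each way for a turn. Its arguments: {"type":"object","properties":{"targets":{"type":"array"},"claw":{"type":"number"},"newtons":{"type":"number"}},"required":["targets"]}

```bash
mkdir -p pics; python3 - <<'E'
from station import sensors,cams,order,manip
import cv2,numpy as np
s=sensors.sense();print(s);print(manip.grasp_offset)
ims=[]
for n in("scene","side","wrist"):
    im=cams.snapshot(n);cv2.imwrite(f"pics/{n}0.png",im[:,:,::-1]);ims.append(im[:,:,::-1])
    m=cams.camera_model(n);print(n,m["fx"],m["cx"],m["cy"],np.round(m["extrinsics"],3).tolist())
E
```

```text
{'t': 0.0, 'q': array([-1.78486815e-01,  5.28435522e-01,  1.43391246e+00, -1.35281625e-05,
        1.18141769e+00, -1.78510924e-01]), 'qd': array([-0.00091026, -0.00029468, -0.00112156, -0.00203958,  0.00194473,
        0.0003724 ]), 'tau': array([ 2.50220628e-04, -4.42344439e+01, -1.78024775e+01, -2.06930472e-04,
        8.36740597e-03,  2.24214921e-05]), 'tcp_pos': array([6.24273805e-01, 1.64941247e-04, 2.30349230e-01]), 'tool_rot': array([ 7.07096020e-01,  7.07116708e-01, -6.24797498e-04, -8.88910723e-04]), 'force': array([-0.64516957,  0.65922016,  1.23704639]), 'ft_torque': array([-0.01840109,  0.0162951 , -0.01798226]), 'gripper_force': 0.0, 'finger_gap': 0.9987484650782951}
0.0187
scene 416.6487735408038 255.37095158584935 189.96431877290854 [[0.699, 0.715, -0.012, -0.428], [0.391, -0.396, -0.831, -0.209], [-0.599, 0.576, -0.556, 1.535], [0.0, 0.0, 0.0, 1.0]]
side 445.97991226735587 247.0100940497922 192.31751379216678 [[0.776, -0.63, 0.014, -0.449], [-0.424, -0.538, -0.729, 0.311], [0.466, 0.56, -0.685, 1.18], [0.0, 0.0, 0.0, 1.0]]
wrist 327.62885140865546 250.32958576081043 191.73314375021437 [[1.0, 0.001, -0.001, -0.625], [0.001, -0.963, 0.269, -0.035], [-0.0, -0.269, -0.963, 0.378], [0.0, 0.0, 0.0, 1.0]]
```

View pics/scene0.png

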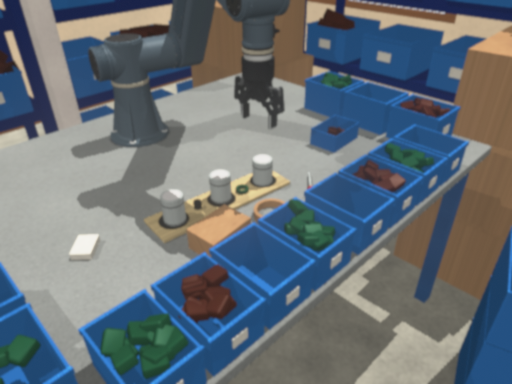

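View pics/side0.png

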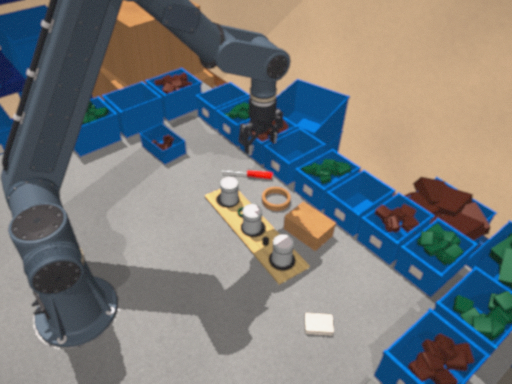

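View pics/wrist0.png

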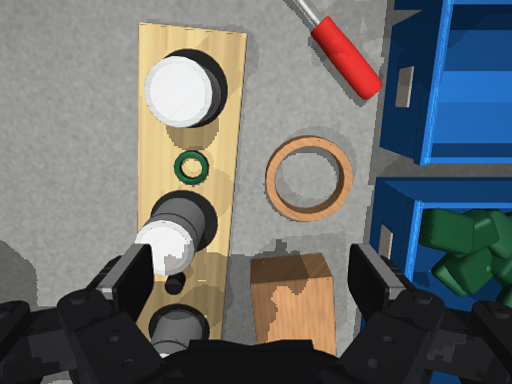

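The three tins stand on the board. In the scene view their lids are near (262,160), (220,175) and (173,196). In the side view they are near (229,184), (252,212) and (283,243). The wrist view shows the left lid at (178,91) and the middle lid at (165,247), with the carton's near edge at column ~250.

```bash
cat >h.py <<'E'
from station import sensors,cams
import cv2,numpy as np
def ray(m,p):
    E=np.array(m["extrinsics"]);R,t=E[:3,:3],E[:3,3]
    d=R.T@np.array([(p[0]-m["cx"])/m["fx"],(p[1]-m["cy"])/m["fy"],1]);return -R.T@t,d/np.linalg.norm(d)
def plane(m,p,z):
    o,d=ray(m,p);return o+d*(z-o[2])/d[2]
def tri(a,b):
    A=np.zeros((3,3));v=np.zeros(3)
    for o,d in(a,b):
        P=np.eye(3)-np.outer(d,d);A+=P;v+=P@o
    x=np.linalg.solve(A,v);return x,[np.linalg.norm((np.eye(3)-np.outer(d,d))@(x-o)) for o,d in(a,b)]
def blobs(im,lo,hi,amin,amax,roi=None):
    k=cv2.inRange(cv2.cvtColor(im,cv2.COLOR_RGB2HSV),lo,hi)
    out=[]
    for c in cv2.findContours(k,0,2)[0]:
        a=cv2.contourArea(c);x,y,w,h=cv2.boundingRect(c)
        if amin<a<amax and (roi is None or (roi[0]<x<roi[2] and roi[1]<y<roi[3])):
            e=cv2.fitEllipse(cv2.convexHull(c)) if len(cv2.convexHull(c))>4 else None
            out.append((a,(x,y,w,h),None if e is None else np.round(e[0]+e[1],1).tolist(),c))
    return out
E
python3 - <<'E'
from h import *
R={"scene":(140,140,290,225),"side":(200,160,310,270),"wrist":(100,20,230,300)}
for n in R:
    im=cv2.imread(f"pics/{n}0.png")[:,:,::-1].copy();m=cams.camera_model(n)
    for v in(190,215):
        for b in blobs(im,(0,0,v),(180,50,255),60,9000,R[n]):
            print(n,v,b[:3],plane(m,b[2][:2],.088).round(3) if b[2] else '')
im=cv2.imread("pics/wrist0.png")[:,:,::-1].copy();m=cams.camera_model("wrist")
print("carton",[plane(m,p,.06).round(3) for p in((250,263),(252,288),(331,278),(325,256))],[plane(m,p,0.0).round(3) for p in((250,263),(325,256))])
print("board",[plane(m,p,.012).round(3) for p in((139,24),(246,33),(222,335),(138,200))])
print("places",[plane(m,p,.012).round(3) for p in((186,89),(183,222),(180,333))],"ring",plane(m,(191,167),.02),"bush",plane(m,(174,284),.034),"tape",plane(m,(309,178),.024))
E
```

```text
scene 190 (70.5, (169, 189, 14, 9), [175.8, 192.2, 8.2, 14.6]) [ 0.533 -0.201  0.088]
scene 190 (137.5, (209, 169, 21, 10), [219.0, 173.4, 10.0, 21.8]) [ 0.541 -0.066  0.088]
scene 190 (148.0, (252, 153, 21, 11), [262.2, 158.2, 10.4, 20.0]) [0.566 0.074 0.088]
scene 215 (92.5, (210, 170, 19, 8), [219.1, 173.5, 7.7, 19.5]) [ 0.542 -0.066  0.088]
scene 215 (105.0, (254, 154, 18, 9), [262.2, 158.3, 8.7, 17.5]) [0.566 0.074 0.088]
side 190 (76.0, (273, 235, 15, 10), [279.7, 238.5, 7.9, 16.0]) [ 0.532 -0.201  0.088]
side 190 (160.5, (242, 203, 17, 15), [250.7, 210.2, 14.5, 16.2]) [ 0.539 -0.065  0.088]
side 190 (162.5, (220, 176, 19, 13), [228.7, 182.1, 12.4, 18.4]) [0.563 0.076 0.088]
side 215 (131.5, (243, 204, 15, 13), [250.5, 210.3, 13.3, 15.0]) [ 0.538 -0.065  0.088]
side 215 (133.5, (221, 177, 17, 12), [228.7, 182.3, 11.4, 16.6]) [0.563 0.075 0.088]
wrist 190 (1530.0, (135, 220, 57, 55), [161.0, 246.4, 51.7, 58.4]) [ 0.54  -0.065  0.088]
wrist 190 (3667.0, (144, 56, 68, 71), [177.4, 91.1, 66.8, 71.6]) [0.564 0.076 0.088]
wrist 215 (1475.0, (135, 221, 57, 54), [160.9, 246.4, 51.4, 58.8]) [ 0.54  -0.065  0.088]
wrist 215 (3567.5, (144, 57, 68, 70), [177.4, 91.2, 66.4, 70.9]) [0.564 0.076 0.088]
carton [array([ 0.625, -0.097,  0.06 ]), array([ 0.627, -0.127,  0.06 ]), array([ 0.711, -0.114,  0.06 ]), array([ 0.703, -0.089,  0.06 ])] [array([ 0.625, -0.129,  0.   ]), array([ 0.718, -0.119,  0.   ])]
board [array([0.513, 0.142, 0.012]), array([0.62 , 0.134, 0.012]), array([ 0.588, -0.226,  0.012]), array([ 0.495, -0.042,  0.012])]
places [array([0.557, 0.08 , 0.012]), array([ 0.546, -0.069,  0.012]), array([ 0.534, -0.223,  0.012])] ring [ 0.55981076 -0.00170411  0.02      ] bush [ 0.53592822 -0.13774439  0.034     ] tape [ 0.68901533 -0.01299572  0.024     ]
```

```bash
python3 - <<'E'
import cv2,numpy as np
a=cv2.imread("pics/scene0.png")[140:240,140:300];b=cv2.imread("pics/side0.png")[165:285,195:325]
a=cv2.resize(a,None,fx=2.5,fy=2.5);b=cv2.resize(b,(325,300))
c=np.zeros((300,725,3),np.uint8);c[:250,:400]=a;c[:,400:]=b
cv2.imwrite("pics/crop.png",c)
E
```

```text
(no output)
```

View pics/crop.png

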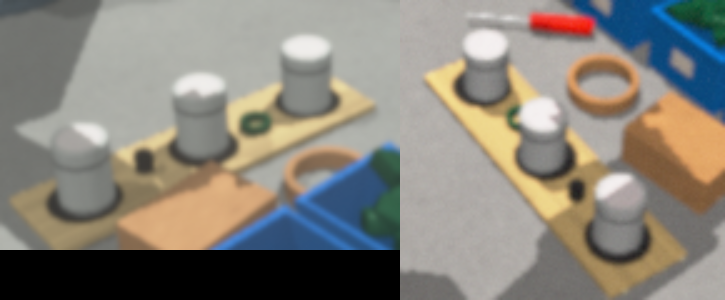

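The three views put the lids at z=0.088 within 3 mm: left (0.564, 0.075), middle (0.540, -0.065), and right at about (0.53, -0.21), half in shadow. The carton's near face is at x≈0.625, which clears fingers closing along x.

move_arm(targets=[{"dx": -0.6,"dy": 0.75,"dz": -0.5},{"dx": -0.6,"dy": 0.75,"dz": -0.5},{"dx": -0.6,"dy": 0.75,"dz": -0.5},{"dx": -0.6,"dy": 0.75,"dz": -0.5},{"dz": -1},{"dz": -1},{"dz": -1},{"dz": -0.9},{"dz": -0.8},{"dz": -0.8}], claw=100)

```text
schema error: expected keys dx, dy, dz, rx, ry, rz
```

move_arm(targets=[{},{},{},{},{},{},{},{},{},{}], claw=0, newtons=60)

```text
schema error: expected keys dx, dy, dz, rx, ry, rz
```

move_arm(targets=[{"dx": -0.6,"dy": 0.75,"dz": -0.5,"rx": 0,"ry": 0,"rz": 0},{"dx": -0.6,"dy": 0.75,"dz": -0.5,"rx": 0,"ry": 0,"rz": 0},{"dx": -0.6,"dy": 0.75,"dz": -0.5,"rx": 0,"ry": 0,"rz": 0},{"dx": -0.6,"dy": 0.75,"dz": -0.5,"rx": 0,"ry": 0,"rz": 0},{"dx": 0,"dy": 0,"dz": -1,"rx": 0,"ry": 0,"rz": 0},{"dx": 0,"dy": 0,"dz": -1,"rx": 0,"ry": 0,"rz": 0},{"dx": 0,"dy": 0,"dz": -1,"rx": 0,"ry": 0,"rz": 0},{"dx": 0,"dy": 0,"dz": -0.9,"rx": 0,"ry": 0,"rz": 0},{"dx": 0,"dy": 0,"dz": -0.8,"rx": 0,"ry": 0,"rz": 0},{"dx": 0,"dy": 0,"dz": -0.8,"rx": 0,"ry": 0,"rz": 0}], claw=100)

```text
t: 1.4
tcp_pos: [0.5649, 0.075, 0.0429]
tool_rot: [0.707, 0.707, -0.0, -0.0]
force: [0.2, 0.9, -1.0]
finger_gap: 1.0
gripper_force: 0.0
```

move_arm(targets=[{"dx": 0,"dy": 0,"dz": 0,"rx": 0,"ry": 0,"rz": 0},{"dx": 0,"dy": 0,"dz": 0,"rx": 0,"ry": 0,"rz": 0},{"dx": 0,"dy": 0,"dz": 0,"rx": 0,"ry": 0,"rz": 0},{"dx": 0,"dy": 0,"dz": 0,"rx": 0,"ry": 0,"rz": 0},{"dx": 0,"dy": 0,"dz": 0,"rx": 0,"ry": 0,"rz": 0},{"dx": 0,"dy": 0,"dz": 0,"rx": 0,"ry": 0,"rz": 0},{"dx": 0,"dy": 0,"dz": 0,"rx": 0,"ry": 0,"rz": 0},{"dx": 0,"dy": 0,"dz": 0,"rx": 0,"ry": 0,"rz": 0},{"dx": 0,"dy": 0,"dz": 0,"rx": 0,"ry": 0,"rz": 0},{"dx": 0,"dy": 0,"dz": 0,"rx": 0,"ry": 0,"rz": 0}], claw=0, newtons=60)

```text
t: 2.65
tcp_pos: [0.5651, 0.075, 0.0441]
tool_rot: [0.707, 0.707, 0.0, 0.0]
force: [-0.4, 0.5, 2.2]
finger_gap: 0.669
gripper_force: 64.8
```

move_arm(targets=[{"dx": 0,"dy": 0,"dz": 0.2,"rx": 0,"ry": 0,"rz": 0},{"dx": 0,"dy": 0,"dz": 0.5,"rx": 0,"ry": 0,"rz": 0},{"dx": 0,"dy": 0,"dz": 0.6,"rx": 0,"ry": 0,"rz": 0},{"dx": 0,"dy": 0,"dz": 0.6,"rx": 0,"ry": 0,"rz": 0},{"dx": 0,"dy": 0,"dz": 0.4,"rx": 0,"ry": 0,"rz": 0},{"dx": 0,"dy": 0,"dz": 0.1,"rx": 0,"ry": 0,"rz": 0},{"dx": 0,"dy": 0,"dz": 0,"rx": 0,"ry": 0,"rz": 0},{"dx": 0,"dy": 0,"dz": 0,"rx": 0,"ry": 0,"rz": 0},{"dx": 0,"dy": 0,"dz": 0,"rx": 0,"ry": 0,"rz": 0},{"dx": 0,"dy": 0,"dz": 0,"rx": 0,"ry": 0,"rz": 0}])

```text
t: 3.9
tcp_pos: [0.5648, 0.075, 0.1035]
tool_rot: [0.707, 0.707, -0.0, -0.0]
force: [0.6, 0.4, -5.0]
finger_gap: 0.668
gripper_force: 64.9
```

```bash
cat >w.py <<'E'
from h import *
import sys
im=cams.snapshot("side");f=[]
for i in range(6):
    s=sensors.sense();f.append(s["force"][2]);cams.snapshot("scene")
print(np.round(f,2),np.mean(f),s["tau"].round(2),s["tcp_pos"].round(4),s["finger_gap"],s["t"])
cv2.imwrite(f"pics/{sys.argv[1]}.png",im[:,:,::-1])
E
python3 w.py lift1
```

```text
[-4.55 -4.13 -4.51 -4.29 -3.57 -4.24] -4.213485025839925 [ -0.   -45.38 -12.85  -0.     0.     0.  ] [0.565  0.075  0.1038] 0.6653466702997158 4.2
```

View pics/lift1.png

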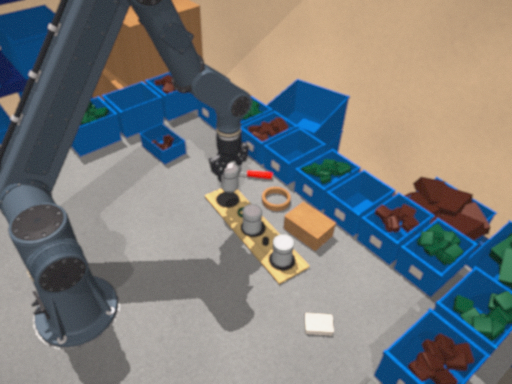

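The left tin hangs upright in the gripper at (231,172) over its empty place. The force is about 4.2 N, so it is a light one. I'll set it back down.

move_arm(targets=[{"dx": 0,"dy": 0,"dz": -0.4,"rx": 0,"ry": 0,"rz": 0},{"dx": 0,"dy": 0,"dz": -0.6,"rx": 0,"ry": 0,"rz": 0},{"dx": 0,"dy": 0,"dz": -0.6,"rx": 0,"ry": 0,"rz": 0},{"dx": 0,"dy": 0,"dz": -0.4,"rx": 0,"ry": 0,"rz": 0},{"dx": 0,"dy": 0,"dz": -0.2,"rx": 0,"ry": 0,"rz": 0},{"dx": 0,"dy": 0,"dz": -0.1,"rx": 0,"ry": 0,"rz": 0},{"dx": 0,"dy": 0,"dz": -0.05,"rx": 0,"ry": 0,"rz": 0},{"dx": 0,"dy": 0,"dz": -0.05,"rx": 0,"ry": 0,"rz": 0},{"dx": 0,"dy": 0,"dz": 0,"rx": 0,"ry": 0,"rz": 0},{"dx": 0,"dy": 0,"dz": 0,"rx": 0,"ry": 0,"rz": 0}])

```text
t: 5.5
tcp_pos: [0.5652, 0.075, 0.0441]
tool_rot: [0.707, 0.707, 0.0, 0.0]
force: [-0.9, -0.7, -3.9]
finger_gap: 0.662
gripper_force: 64.9
```

```bash
python3 - <<'E'
from h import *
R={"scene":(140,140,290,225),"side":(200,160,310,270)}
L={}
for n in R:
    im=cams.snapshot(n);m=cams.camera_model(n)
    for b in blobs(im,(0,0,190),(180,50,255),60,9000,R[n]):
        print(n,b[:3],plane(m,b[2][:2],.088).round(3));L.setdefault(n,[]).append((b[2][0],ray(m,b[2][:2])))
a=min(L["scene"],key=lambda t:t[0]);b=max(L["side"],key=lambda t:t[0])
print(tri(a[1],b[1]))
m0={n:cams.camera_model(n) for n in R}
print("mid",tri(ray(m0["scene"],(219,173.4)),ray(m0["side"],(250.7,210.2))),"left",tri(ray(m0["scene"],(262.2,158.2)),ray(m0["side"],(228.7,182.1))))
E
```

```text
scene (195.5, (161, 189, 22, 13), [171.1, 195.1, 12.4, 21.9]) [ 0.535 -0.217  0.088]
side (240.0, (273, 227, 21, 23), [281.2, 238.8, 18.3, 27.0]) [ 0.534 -0.205  0.088]
(array([ 0.53212751, -0.21102296,  0.08830078]), [np.float64(0.005094185410884404), np.float64(0.005094185410884502)])
mid (array([ 0.53917252, -0.06427058,  0.08676392]), [np.float64(0.00036910233566539354), np.float64(0.000369102335665563)]) left (array([0.56375005, 0.07651288, 0.0868037 ]), [np.float64(0.00039700602473524455), np.float64(0.0003970060247352375)])
```

move_arm(targets=[{"dx": 0,"dy": 0,"dz": -0.03,"rx": 0,"ry": 0,"rz": 0},{"dx": 0,"dy": 0,"dz": -0.03,"rx": 0,"ry": 0,"rz": 0},{"dx": 0,"dy": 0,"dz": 0,"rx": 0,"ry": 0,"rz": 0},{"dx": 0,"dy": 0,"dz": 0,"rx": 0,"ry": 0,"rz": 0},{"dx": 0,"dy": 0,"dz": 0,"rx": 0,"ry": 0,"rz": 0},{"dx": 0,"dy": 0,"dz": 0,"rx": 0,"ry": 0,"rz": 0},{"dx": 0,"dy": 0,"dz": 0,"rx": 0,"ry": 0,"rz": 0},{"dx": 0,"dy": 0,"dz": 0,"rx": 0,"ry": 0,"rz": 0},{"dx": 0,"dy": 0,"dz": 0,"rx": 0,"ry": 0,"rz": 0},{"dx": 0,"dy": 0,"dz": 0,"rx": 0,"ry": 0,"rz": 0}])

```text
t: 6.85
tcp_pos: [0.5653, 0.075, 0.044]
tool_rot: [0.707, 0.707, 0.0, 0.0]
force: [-1.4, 0.6, 8.2]
finger_gap: 0.668
gripper_force: 65.9
```

move_arm(targets=[{"dx": 0,"dy": 0,"dz": 0,"rx": 0,"ry": 0,"rz": 0},{"dx": 0,"dy": 0,"dz": 0,"rx": 0,"ry": 0,"rz": 0},{"dx": 0,"dy": 0,"dz": 0,"rx": 0,"ry": 0,"rz": 0},{"dx": 0,"dy": 0,"dz": 0,"rx": 0,"ry": 0,"rz": 0},{"dx": 0,"dy": 0,"dz": 0,"rx": 0,"ry": 0,"rz": 0},{"dx": 0,"dy": 0,"dz": 0,"rx": 0,"ry": 0,"rz": 0},{"dx": 0,"dy": 0,"dz": 0,"rx": 0,"ry": 0,"rz": 0},{"dx": 0,"dy": 0,"dz": 0,"rx": 0,"ry": 0,"rz": 0},{"dx": 0,"dy": 0,"dz": 0.4,"rx": 0,"ry": 0,"rz": 0},{"dx": 0,"dy": 0,"dz": 0.6,"rx": 0,"ry": 0,"rz": 0}], claw=100)

```text
t: 8.1
tcp_pos: [0.5648, 0.075, 0.0679]
tool_rot: [0.707, 0.707, -0.0, -0.0]
force: [-0.7, 0.5, 1.2]
finger_gap: 0.998
gripper_force: 0.0
```

move_arm(targets=[{"dx": 0,"dy": 0,"dz": 1,"rx": 0,"ry": 0,"rz": 0},{"dx": 0,"dy": 0,"dz": 1,"rx": 0,"ry": 0,"rz": 0},{"dx": 0,"dy": 0,"dz": 1,"rx": 0,"ry": 0,"rz": 0},{"dx": -0.14,"dy": -0.8,"dz": 0,"rx": 0,"ry": 0,"rz": 0},{"dx": -0.14,"dy": -0.8,"dz": 0,"rx": 0,"ry": 0,"rz": 0},{"dx": -0.14,"dy": -0.8,"dz": 0,"rx": 0,"ry": 0,"rz": 0},{"dx": -0.14,"dy": -0.8,"dz": 0,"rx": 0,"ry": 0,"rz": 0},{"dx": -0.14,"dy": -0.8,"dz": 0,"rx": 0,"ry": 0,"rz": 0},{"dx": -0.14,"dy": -0.8,"dz": 0,"rx": 0,"ry": 0,"rz": 0},{"dx": -0.14,"dy": -0.8,"dz": 0,"rx": 0,"ry": 0,"rz": 0}])

```text
t: 9.35
tcp_pos: [0.5398, -0.0667, 0.1417]
tool_rot: [0.707, 0.707, -0.0, -0.001]
force: [0.6, 0.2, -0.6]
finger_gap: 1.002
gripper_force: 0.0
```

```bash
python3 - <<'E'
from h import *
s=sensors.sense();m=cams.camera_model("wrist");im=cams.snapshot("wrist");print(s["tcp_pos"].round(4),s["force"])
cv2.imwrite("pics/w2.png",im[:,:,::-1])
for n in("scene","side"):
    x=cams.snapshot(n);mm=cams.camera_model(n)
    for b in blobs(x,(0,0,190),(180,50,255),60,9000,{"scene":(140,140,290,225),"side":(200,160,310,270)}[n]): print(n,b[:3],plane(mm,b[2][:2],.088).round(3))
for v in(110,150,190):
  for b in blobs(im,(0,0,v),(180,50,255),800,20000): print(v,b[:3],plane(m,b[2][:2],.088).round(3))
E
```

```text
[ 0.5398 -0.0667  0.1417] [ 0.63692676  0.22930728 -0.64379835]
scene (170.5, (209, 169, 21, 11), [219.1, 173.9, 11.6, 21.1]) [ 0.543 -0.068  0.088]
scene (146.0, (253, 153, 20, 11), [262.6, 158.4, 10.5, 19.8]) [0.567 0.074 0.088]
side (192.5, (243, 203, 19, 15), [252.2, 210.1, 14.1, 19.0]) [ 0.542 -0.067  0.088]
side (81.0, (220, 177, 11, 12), [225.7, 182.3, 11.5, 11.6]) [0.555 0.081 0.088]
110 (5887.0, (209, 169, 90, 86), [253.6, 211.0, 85.3, 89.7]) [ 0.542 -0.065  0.088]
150 (5839.5, (209, 169, 90, 85), [253.6, 211.1, 84.8, 89.6]) [ 0.542 -0.065  0.088]
190 (5360.5, (210, 169, 88, 85), [253.6, 211.1, 84.1, 87.9]) [ 0.542 -0.065  0.088]
```

View pics/w2.png

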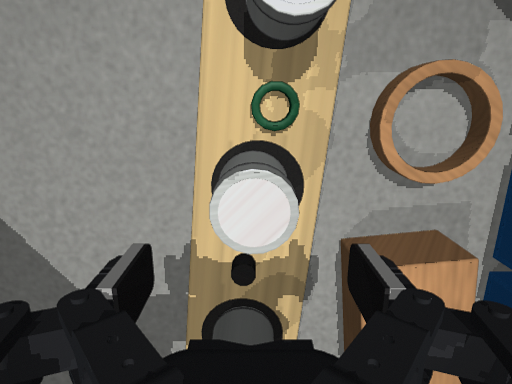

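The left tin stands again on its disc (top, col ~290). The middle lid is centred at (254,211), which is (0.542, -0.065), so the gripper is 2 mm off. Fingers clear the carton.

move_arm(targets=[{"dx": 0.08,"dy": 0,"dz": -0.6,"rx": 0,"ry": 0,"rz": 0},{"dx": 0,"dy": 0,"dz": -0.7,"rx": 0,"ry": 0,"rz": 0},{"dx": 0,"dy": 0,"dz": -0.6,"rx": 0,"ry": 0,"rz": 0},{"dx": 0,"dy": 0,"dz": -0.5,"rx": 0,"ry": 0,"rz": 0},{"dx": 0,"dy": 0,"dz": -0.5,"rx": 0,"ry": 0,"rz": 0},{"dx": 0,"dy": 0,"dz": -0.5,"rx": 0,"ry": 0,"rz": 0},{"dx": 0,"dy": 0,"dz": -0.4,"rx": 0,"ry": 0,"rz": 0},{"dx": 0,"dy": 0,"dz": -0.15,"rx": 0,"ry": 0,"rz": 0},{"dx": 0,"dy": 0,"dz": 0,"rx": 0,"ry": 0,"rz": 0},{"dx": 0,"dy": 0,"dz": 0,"rx": 0,"ry": 0,"rz": 0}])

```text
t: 10.75
tcp_pos: [0.5428, -0.0651, 0.0439]
tool_rot: [0.707, 0.707, 0.0, 0.0]
force: [0.3, -0.3, 0.8]
finger_gap: 0.999
gripper_force: 0.0
```

move_arm(targets=[{"dx": 0,"dy": 0,"dz": 0,"rx": 0,"ry": 0,"rz": 0},{"dx": 0,"dy": 0,"dz": 0,"rx": 0,"ry": 0,"rz": 0},{"dx": 0,"dy": 0,"dz": 0,"rx": 0,"ry": 0,"rz": 0},{"dx": 0,"dy": 0,"dz": 0,"rx": 0,"ry": 0,"rz": 0},{"dx": 0,"dy": 0,"dz": 0,"rx": 0,"ry": 0,"rz": 0},{"dx": 0,"dy": 0,"dz": 0,"rx": 0,"ry": 0,"rz": 0},{"dx": 0,"dy": 0,"dz": 0,"rx": 0,"ry": 0,"rz": 0},{"dx": 0,"dy": 0,"dz": 0,"rx": 0,"ry": 0,"rz": 0},{"dx": 0,"dy": 0,"dz": 0,"rx": 0,"ry": 0,"rz": 0},{"dx": 0,"dy": 0,"dz": 0,"rx": 0,"ry": 0,"rz": 0}], claw=0, newtons=60)

```text
t: 12.0
tcp_pos: [0.5423, -0.065, 0.0442]
tool_rot: [0.707, 0.707, -0.0, 0.0]
force: [-2.5, 0.3, 6.9]
finger_gap: 0.67
gripper_force: 64.4
```

move_arm(targets=[{"dx": 0,"dy": 0,"dz": 0.2,"rx": 0,"ry": 0,"rz": 0},{"dx": 0,"dy": 0,"dz": 0.5,"rx": 0,"ry": 0,"rz": 0},{"dx": 0,"dy": 0,"dz": 0.6,"rx": 0,"ry": 0,"rz": 0},{"dx": 0,"dy": 0,"dz": 0.6,"rx": 0,"ry": 0,"rz": 0},{"dx": 0,"dy": 0,"dz": 0.4,"rx": 0,"ry": 0,"rz": 0},{"dx": 0,"dy": 0,"dz": 0.1,"rx": 0,"ry": 0,"rz": 0},{"dx": 0,"dy": 0,"dz": 0,"rx": 0,"ry": 0,"rz": 0},{"dx": 0,"dy": 0,"dz": 0,"rx": 0,"ry": 0,"rz": 0},{"dx": 0,"dy": 0,"dz": 0,"rx": 0,"ry": 0,"rz": 0},{"dx": 0,"dy": 0,"dz": 0,"rx": 0,"ry": 0,"rz": 0}])

```text
t: 13.25
tcp_pos: [0.5423, -0.0649, 0.1032]
tool_rot: [0.707, 0.707, -0.0, -0.0]
force: [0.4, -0.3, -7.4]
finger_gap: 0.667
gripper_force: 65.7
```

```bash
python3 w.py lift2
```

```text
[-7.99 -7.48 -7.42 -7.86 -7.36 -7.3 ] -7.5678065070413885 [-0.000e+00 -4.508e+01 -1.260e+01 -1.000e-02 -0.000e+00  0.000e+00] [ 0.5425 -0.0649  0.1035] 0.6661264924510368 13.55
```

The middle tin reads about 7.5 N, so it is the full one. The right tin still has to be hefted, so I'll set this one back.

move_arm(targets=[{"dx": 0,"dy": 0,"dz": -0.4,"rx": 0,"ry": 0,"rz": 0},{"dx": 0,"dy": 0,"dz": -0.6,"rx": 0,"ry": 0,"rz": 0},{"dx": 0,"dy": 0,"dz": -0.6,"rx": 0,"ry": 0,"rz": 0},{"dx": 0,"dy": 0,"dz": -0.4,"rx": 0,"ry": 0,"rz": 0},{"dx": 0,"dy": 0,"dz": -0.2,"rx": 0,"ry": 0,"rz": 0},{"dx": 0,"dy": 0,"dz": -0.1,"rx": 0,"ry": 0,"rz": 0},{"dx": 0,"dy": 0,"dz": -0.06,"rx": 0,"ry": 0,"rz": 0},{"dx": 0,"dy": 0,"dz": -0.04,"rx": 0,"ry": 0,"rz": 0},{"dx": 0,"dy": 0,"dz": -0.04,"rx": 0,"ry": 0,"rz": 0},{"dx": 0,"dy": 0,"dz": 0,"rx": 0,"ry": 0,"rz": 0}])

```text
t: 14.85
tcp_pos: [0.5428, -0.0651, 0.0442]
tool_rot: [0.707, 0.707, 0.0, 0.001]
force: [-2.7, 0.4, 5.0]
finger_gap: 0.669
gripper_force: 66.6
```

Down on the board (+5 N). I'll release, rise, then go over the right tin.

move_arm(targets=[{"dx": 0,"dy": 0,"dz": 0,"rx": 0,"ry": 0,"rz": 0},{"dx": 0,"dy": 0,"dz": 0,"rx": 0,"ry": 0,"rz": 0},{"dx": 0,"dy": 0,"dz": 0,"rx": 0,"ry": 0,"rz": 0},{"dx": 0,"dy": 0,"dz": 0,"rx": 0,"ry": 0,"rz": 0},{"dx": 0,"dy": 0,"dz": 0,"rx": 0,"ry": 0,"rz": 0},{"dx": 0,"dy": 0,"dz": 0,"rx": 0,"ry": 0,"rz": 0},{"dx": 0,"dy": 0,"dz": 0,"rx": 0,"ry": 0,"rz": 0},{"dx": 0,"dy": 0,"dz": 0,"rx": 0,"ry": 0,"rz": 0},{"dx": 0,"dy": 0,"dz": 0.4,"rx": 0,"ry": 0,"rz": 0},{"dx": 0,"dy": 0,"dz": 0.6,"rx": 0,"ry": 0,"rz": 0}], claw=100)

```text
t: 16.1
tcp_pos: [0.5423, -0.0649, 0.0682]
tool_rot: [0.707, 0.707, -0.0, -0.0]
force: [-0.9, 0.5, 0.3]
finger_gap: 0.995
gripper_force: 0.0
```

move_arm(targets=[{"dx": 0,"dy": 0,"dz": 1,"rx": 0,"ry": 0,"rz": 0},{"dx": 0,"dy": 0,"dz": 1,"rx": 0,"ry": 0,"rz": 0},{"dx": 0,"dy": 0,"dz": 1,"rx": 0,"ry": 0,"rz": 0},{"dx": -0.05,"dy": -0.85,"dz": 0,"rx": 0,"ry": 0,"rz": 0},{"dx": -0.05,"dy": -0.85,"dz": 0,"rx": 0,"ry": 0,"rz": 0},{"dx": -0.05,"dy": -0.85,"dz": 0,"rx": 0,"ry": 0,"rz": 0},{"dx": -0.05,"dy": -0.85,"dz": 0,"rx": 0,"ry": 0,"rz": 0},{"dx": -0.05,"dy": -0.85,"dz": 0,"rx": 0,"ry": 0,"rz": 0},{"dx": -0.05,"dy": -0.85,"dz": 0,"rx": 0,"ry": 0,"rz": 0},{"dx": -0.05,"dy": -0.85,"dz": 0,"rx": 0,"ry": 0,"rz": 0}])

```text
t: 17.35
tcp_pos: [0.5336, -0.2152, 0.1424]
tool_rot: [0.707, 0.707, -0.0, -0.0]
force: [-0.1, 0.1, -0.2]
finger_gap: 1.001
gripper_force: 0.0
```

```bash
python3 - <<'E'
from h import *
s=sensors.sense();m=cams.camera_model("wrist");im=cams.snapshot("wrist");print(s["tcp_pos"].round(4))
cv2.imwrite("pics/w3.png",im[:,:,::-1])
for v in(110,150,190):
  for b in blobs(im,(0,0,v),(180,50,255),800,20000): print(v,b[:3],plane(m,b[2][:2],.088).round(3))
E
```

```text
[ 0.5336 -0.2152  0.1424]
110 (6479.0, (197, 169, 96, 95), [244.7, 221.0, 95.7, 107.1]) [ 0.531 -0.221  0.088]
150 (5832.5, (204, 169, 89, 89), [248.1, 212.5, 87.9, 88.3]) [ 0.533 -0.215  0.088]
190 (5399.5, (204, 170, 88, 83), [248.1, 211.5, 83.5, 88.3]) [ 0.533 -0.215  0.088]
```

View pics/w3.png

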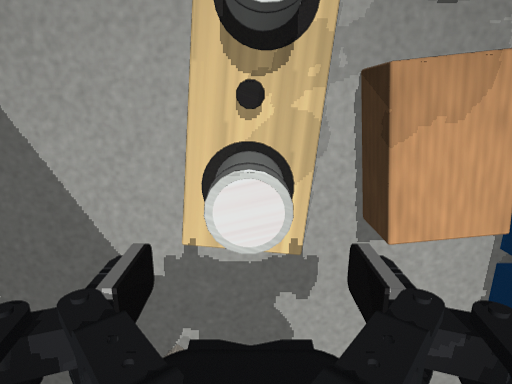

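The right lid is centred at (248,212), which is (0.533, -0.215), directly under the gripper. The middle tin stands upright and the carton is clear.

move_arm(targets=[{"dx": 0,"dy": 0,"dz": -0.6,"rx": 0,"ry": 0,"rz": 0},{"dx": 0,"dy": 0,"dz": -0.7,"rx": 0,"ry": 0,"rz": 0},{"dx": 0,"dy": 0,"dz": -0.6,"rx": 0,"ry": 0,"rz": 0},{"dx": 0,"dy": 0,"dz": -0.5,"rx": 0,"ry": 0,"rz": 0},{"dx": 0,"dy": 0,"dz": -0.5,"rx": 0,"ry": 0,"rz": 0},{"dx": 0,"dy": 0,"dz": -0.5,"rx": 0,"ry": 0,"rz": 0},{"dx": 0,"dy": 0,"dz": -0.4,"rx": 0,"ry": 0,"rz": 0},{"dx": 0,"dy": 0,"dz": -0.15,"rx": 0,"ry": 0,"rz": 0},{"dx": 0,"dy": 0,"dz": 0,"rx": 0,"ry": 0,"rz": 0},{"dx": 0,"dy": 0,"dz": 0,"rx": 0,"ry": 0,"rz": 0}])

```text
t: 18.65
tcp_pos: [0.534, -0.2139, 0.0442]
tool_rot: [0.707, 0.707, 0.0, 0.0]
force: [0.6, 0.1, 0.4]
finger_gap: 1.001
gripper_force: 0.0
```

move_arm(targets=[{"dx": 0,"dy": 0,"dz": 0,"rx": 0,"ry": 0,"rz": 0},{"dx": 0,"dy": 0,"dz": 0,"rx": 0,"ry": 0,"rz": 0},{"dx": 0,"dy": 0,"dz": 0,"rx": 0,"ry": 0,"rz": 0},{"dx": 0,"dy": 0,"dz": 0,"rx": 0,"ry": 0,"rz": 0},{"dx": 0,"dy": 0,"dz": 0,"rx": 0,"ry": 0,"rz": 0},{"dx": 0,"dy": 0,"dz": 0,"rx": 0,"ry": 0,"rz": 0},{"dx": 0,"dy": 0,"dz": 0,"rx": 0,"ry": 0,"rz": 0},{"dx": 0,"dy": 0,"dz": 0,"rx": 0,"ry": 0,"rz": 0},{"dx": 0,"dy": 0,"dz": 0,"rx": 0,"ry": 0,"rz": 0},{"dx": 0,"dy": 0,"dz": 0,"rx": 0,"ry": 0,"rz": 0}], claw=0, newtons=60)

```text
t: 19.9
tcp_pos: [0.5334, -0.2138, 0.0445]
tool_rot: [0.707, 0.707, -0.0, -0.0]
force: [-2.8, 0.2, 5.5]
finger_gap: 0.667
gripper_force: 64.3
```

move_arm(targets=[{"dx": 0,"dy": 0,"dz": 0.2,"rx": 0,"ry": 0,"rz": 0},{"dx": 0,"dy": 0,"dz": 0.5,"rx": 0,"ry": 0,"rz": 0},{"dx": 0,"dy": 0,"dz": 0.6,"rx": 0,"ry": 0,"rz": 0},{"dx": 0,"dy": 0,"dz": 0.6,"rx": 0,"ry": 0,"rz": 0},{"dx": 0,"dy": 0,"dz": 0.4,"rx": 0,"ry": 0,"rz": 0},{"dx": 0,"dy": 0,"dz": 0.1,"rx": 0,"ry": 0,"rz": 0},{"dx": 0,"dy": 0,"dz": 0,"rx": 0,"ry": 0,"rz": 0},{"dx": 0,"dy": 0,"dz": 0,"rx": 0,"ry": 0,"rz": 0},{"dx": 0,"dy": 0,"dz": 0,"rx": 0,"ry": 0,"rz": 0},{"dx": 0,"dy": 0,"dz": 0,"rx": 0,"ry": 0,"rz": 0}])

```text
t: 21.15
tcp_pos: [0.5336, -0.2136, 0.1034]
tool_rot: [0.707, 0.707, -0.0, -0.0]
force: [-0.7, -0.3, -4.1]
finger_gap: 0.667
gripper_force: 64.7
```

```bash
python3 w.py lift3
```

```text
[-4.01 -4.68 -3.88 -3.95 -3.97 -4.  ] -4.083314316488262 [-0.000e+00 -4.545e+01 -1.290e+01 -1.000e-02 -0.000e+00  0.000e+00] [ 0.5337 -0.2137  0.1038] 0.6697699047164511 21.45
```

The right tin reads about 4.1 N, which is light. I'll set it back and return to the middle tin.

move_arm(targets=[{"dx": 0,"dy": 0,"dz": -0.4,"rx": 0,"ry": 0,"rz": 0},{"dx": 0,"dy": 0,"dz": -0.6,"rx": 0,"ry": 0,"rz": 0},{"dx": 0,"dy": 0,"dz": -0.6,"rx": 0,"ry": 0,"rz": 0},{"dx": 0,"dy": 0,"dz": -0.4,"rx": 0,"ry": 0,"rz": 0},{"dx": 0,"dy": 0,"dz": -0.2,"rx": 0,"ry": 0,"rz": 0},{"dx": 0,"dy": 0,"dz": -0.1,"rx": 0,"ry": 0,"rz": 0},{"dx": 0,"dy": 0,"dz": -0.06,"rx": 0,"ry": 0,"rz": 0},{"dx": 0,"dy": 0,"dz": -0.04,"rx": 0,"ry": 0,"rz": 0},{"dx": 0,"dy": 0,"dz": -0.04,"rx": 0,"ry": 0,"rz": 0},{"dx": 0,"dy": 0,"dz": 0,"rx": 0,"ry": 0,"rz": 0}])

```text
t: 22.75
tcp_pos: [0.534, -0.2139, 0.0445]
tool_rot: [0.707, 0.707, 0.0, 0.001]
force: [-1.7, 0.9, 6.2]
finger_gap: 0.666
gripper_force: 65.4
```

move_arm(targets=[{"dx": 0,"dy": 0,"dz": 0,"rx": 0,"ry": 0,"rz": 0},{"dx": 0,"dy": 0,"dz": 0,"rx": 0,"ry": 0,"rz": 0},{"dx": 0,"dy": 0,"dz": 0,"rx": 0,"ry": 0,"rz": 0},{"dx": 0,"dy": 0,"dz": 0,"rx": 0,"ry": 0,"rz": 0},{"dx": 0,"dy": 0,"dz": 0,"rx": 0,"ry": 0,"rz": 0},{"dx": 0,"dy": 0,"dz": 0,"rx": 0,"ry": 0,"rz": 0},{"dx": 0,"dy": 0,"dz": 0,"rx": 0,"ry": 0,"rz": 0},{"dx": 0,"dy": 0,"dz": 0,"rx": 0,"ry": 0,"rz": 0},{"dx": 0,"dy": 0,"dz": 0.4,"rx": 0,"ry": 0,"rz": 0},{"dx": 0,"dy": 0,"dz": 0.6,"rx": 0,"ry": 0,"rz": 0}], claw=100)

```text
t: 24.0
tcp_pos: [0.5336, -0.2136, 0.0684]
tool_rot: [0.707, 0.707, -0.0, -0.0]
force: [0.3, -0.1, 0.3]
finger_gap: 0.998
gripper_force: 0.0
```

move_arm(targets=[{"dx": 0,"dy": 0,"dz": 1,"rx": 0,"ry": 0,"rz": 0},{"dx": 0,"dy": 0,"dz": 1,"rx": 0,"ry": 0,"rz": 0},{"dx": 0,"dy": 0,"dz": 1,"rx": 0,"ry": 0,"rz": 0},{"dx": 0.05,"dy": 0.85,"dz": 0,"rx": 0,"ry": 0,"rz": 0},{"dx": 0.05,"dy": 0.85,"dz": 0,"rx": 0,"ry": 0,"rz": 0},{"dx": 0.05,"dy": 0.85,"dz": 0,"rx": 0,"ry": 0,"rz": 0},{"dx": 0.05,"dy": 0.85,"dz": 0,"rx": 0,"ry": 0,"rz": 0},{"dx": 0.05,"dy": 0.85,"dz": 0,"rx": 0,"ry": 0,"rz": 0},{"dx": 0.05,"dy": 0.85,"dz": 0,"rx": 0,"ry": 0,"rz": 0},{"dx": 0.05,"dy": 0.85,"dz": 0,"rx": 0,"ry": 0,"rz": 0}])

```text
t: 25.25
tcp_pos: [0.5424, -0.0633, 0.1426]
tool_rot: [0.707, 0.707, -0.0, -0.0]
force: [0.4, -0.8, 1.7]
finger_gap: 1.003
gripper_force: 0.0
```

```bash
python3 - <<'E'
from h import *
s=sensors.sense();m=cams.camera_model("wrist");im=cams.snapshot("wrist");print(s["tcp_pos"].round(4),s["t"])
for v in(150,190):
  for b in blobs(im,(0,0,v),(180,50,255),800,20000): print(v,b[:3],plane(m,b[2][:2],.088).round(3))
E
```

```text
[ 0.5424 -0.0633  0.1426] 25.25
150 (5714.5, (207, 174, 89, 84), [250.9, 216.0, 83.9, 88.7]) [ 0.543 -0.066  0.088]
150 (1201.0, (253, 0, 82, 23), [295.3, -27.8, 95.3, 102.4]) [0.566 0.07  0.088]
190 (5303.5, (207, 174, 88, 84), [250.7, 215.8, 83.1, 87.1]) [ 0.543 -0.066  0.088]
190 (1157.0, (253, 0, 81, 22), [293.7, -23.0, 88.1, 94.2]) [0.566 0.068 0.088]
```

move_arm(targets=[{"dx": 0,"dy": -0.06,"dz": -0.6,"rx": 0,"ry": 0,"rz": 0},{"dx": 0,"dy": 0,"dz": -0.7,"rx": 0,"ry": 0,"rz": 0},{"dx": 0,"dy": 0,"dz": -0.6,"rx": 0,"ry": 0,"rz": 0},{"dx": 0,"dy": 0,"dz": -0.5,"rx": 0,"ry": 0,"rz": 0},{"dx": 0,"dy": 0,"dz": -0.5,"rx": 0,"ry": 0,"rz": 0},{"dx": 0,"dy": 0,"dz": -0.5,"rx": 0,"ry": 0,"rz": 0},{"dx": 0,"dy": 0,"dz": -0.4,"rx": 0,"ry": 0,"rz": 0},{"dx": 0,"dy": 0,"dz": -0.15,"rx": 0,"ry": 0,"rz": 0},{"dx": 0,"dy": 0,"dz": 0,"rx": 0,"ry": 0,"rz": 0},{"dx": 0,"dy": 0,"dz": 0,"rx": 0,"ry": 0,"rz": 0}])

```text
t: 26.55
tcp_pos: [0.5428, -0.0665, 0.0444]
tool_rot: [0.707, 0.707, 0.0, 0.0]
force: [-0.1, 0.1, -0.6]
finger_gap: 1.0
gripper_force: 0.0
```

move_arm(targets=[{"dx": 0,"dy": 0,"dz": 0,"rx": 0,"ry": 0,"rz": 0},{"dx": 0,"dy": 0,"dz": 0,"rx": 0,"ry": 0,"rz": 0},{"dx": 0,"dy": 0,"dz": 0,"rx": 0,"ry": 0,"rz": 0},{"dx": 0,"dy": 0,"dz": 0,"rx": 0,"ry": 0,"rz": 0},{"dx": 0,"dy": 0,"dz": 0,"rx": 0,"ry": 0,"rz": 0},{"dx": 0,"dy": 0,"dz": 0,"rx": 0,"ry": 0,"rz": 0},{"dx": 0,"dy": 0,"dz": 0,"rx": 0,"ry": 0,"rz": 0},{"dx": 0,"dy": 0,"dz": 0,"rx": 0,"ry": 0,"rz": 0},{"dx": 0,"dy": 0,"dz": 0,"rx": 0,"ry": 0,"rz": 0},{"dx": 0,"dy": 0,"dz": 0,"rx": 0,"ry": 0,"rz": 0}], claw=0, newtons=60)

```text
t: 27.8
tcp_pos: [0.5429, -0.0666, 0.0447]
tool_rot: [0.707, 0.707, 0.0, 0.001]
force: [0.2, -0.1, 5.4]
finger_gap: 0.67
gripper_force: 63.8
```

move_arm(targets=[{"dx": 0,"dy": 0,"dz": 0.3,"rx": 0,"ry": 0,"rz": 0},{"dx": 0,"dy": 0,"dz": 0.6,"rx": 0,"ry": 0,"rz": 0},{"dx": 0,"dy": 0,"dz": 0.9,"rx": 0,"ry": 0,"rz": 0},{"dx": 0,"dy": 0,"dz": 1,"rx": 0,"ry": 0,"rz": 0},{"dx": 0,"dy": 0,"dz": 1,"rx": 0,"ry": 0,"rz": 0},{"dx": 0,"dy": 0,"dz": 1,"rx": 0,"ry": 0,"rz": 0},{"dx": 0,"dy": 0,"dz": 0.9,"rx": 0,"ry": 0,"rz": 0},{"dx": 0,"dy": 0,"dz": 0.8,"rx": 0,"ry": 0,"rz": 0},{"dx": 0,"dy": 0,"dz": 0.5,"rx": 0,"ry": 0,"rz": 0},{"dx": 0,"dy": 0,"dz": 0.2,"rx": 0,"ry": 0,"rz": 0}])

```text
t: 29.05
tcp_pos: [0.5421, -0.0663, 0.2245]
tool_rot: [0.707, 0.707, 0.0, 0.0]
force: [-0.3, -0.0, -7.9]
finger_gap: 0.666
gripper_force: 65.8
```

move_arm(targets=[{"dx": 0,"dy": 0,"dz": 0,"rx": 0,"ry": 0,"rz": 0},{"dx": 0,"dy": 0,"dz": 0,"rx": 0,"ry": 0,"rz": 0},{"dx": 0,"dy": 0,"dz": 0,"rx": 0,"ry": 0,"rz": 0},{"dx": 0,"dy": 0,"dz": 0,"rx": 0,"ry": 0,"rz": 0},{"dx": 0,"dy": 0,"dz": 0,"rx": 0,"ry": 0,"rz": 0},{"dx": 0,"dy": 0,"dz": 0,"rx": 0,"ry": 0,"rz": 0},{"dx": 0,"dy": 0,"dz": 0,"rx": 0,"ry": 0,"rz": 0},{"dx": 0,"dy": 0,"dz": 0,"rx": 0,"ry": 0,"rz": 0},{"dx": 0,"dy": 0,"dz": 0,"rx": 0,"ry": 0,"rz": 0},{"dx": 0,"dy": 0,"dz": 0,"rx": 0,"ry": 0,"rz": 0}])

```text
t: 30.3
tcp_pos: [0.5425, -0.0665, 0.2241]
tool_rot: [0.707, 0.707, -0.0, 0.0]
force: [-0.6, 0.1, -7.8]
finger_gap: 0.667
gripper_force: 65.8
```

```bash
python3 w.py final
```

```text
[-7.6  -7.49 -7.89 -7.47 -6.91 -7.11] -7.4121713160593785 [-0.000e+00 -4.212e+01 -1.835e+01 -1.000e-02 -0.000e+00 -0.000e+00] [ 0.5425 -0.0665  0.2241] 0.6665785958133508 30.6
```

View pics/final.png

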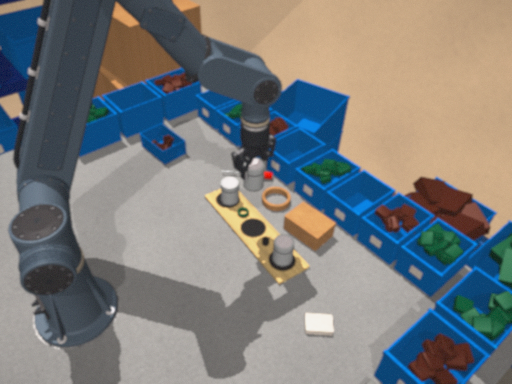

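The full tin is held up at (255,172). The left tin (229,191) and the right tin (283,250) stand on their discs, and nothing else has moved.

```bash
python3 -c "
from station import order
print(order.sign_off())"
```

```text
the job is handed in; nothing more can be done
None
```

I hefted all three tins from left to right and handed the job in still holding the middle one, the heaviest at about 7.5 N, with its underside about 19 cm above the bench; the left and right tins (about 4 N each) are back upright on their places.

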